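# Seat the drive pulley and push its retaining clip into the groove

### The arm

A 7-joint arm with a two-finger parallel gripper is mounted at the origin on the work surface. World frame = base frame: x ahead of the robot, y to its left, z up, the work surface at z = 0. Lengths are in m, angles in rad, forces in N, time in s.
With the tool pointing down it reaches from about 0.425 to 0.875 m from the base axis. Payload 8.4 kg.
Tool frame: the origin (TCP) lies between the finger pads; the fingertips stand 11 mm ahead of it and the grasp point (between the pads) lies 8 mm behind it; z points along the fingers, y is the line along which they close (so a half turn about z gives the same grasp; the last joint's range is limited). The gripper opens to 87 mm and grips with 3 to 60 N. Pads are 19 mm wide; open, the fingers measure 117 mm over their backs; the gripper's body (75 mm by 190 mm) begins 51 mm behind the grasp point.
Start: joints at [-1.398, 0.333, 0.04, 1.465, -0.013, 1.343, -0.059], TCP at [0.175, 0.626, 0.204] pointing down, gripper open.
Joint ranges: [-2.58, 2.58], [-0.38, 2.09], [-1.3, 1.39], [0.25, 2.4], [-1.5, 4.64], [0.08, 2.09], [-2.65, 2.65]. Speed limits (rad/s): [2.22, 2.22, 2.79, 2.79, 3.14, 3.14, 3.14].

### API

Orientations are given as a rotation vector (axis times angle).
In Python, from bench import manip gives the robot as it stands. The module is installed in compiled form; this text tells all that it offers.
- The arm moves only by the tool carry_out, never from a script. Its argument "deltas" is a list of rows, each an object of numbers: "tx", "ty", "tz": the shift along the tool's x, y, z each as a share of 0.2 m, from -1 to 1; "ax", "ay", "az": the turn, a rotation vector about the tool's x, y, z each as a share of pi rad, from -1 to 1; "claw": the finger opening in mm, from 0 to 87. A call has exactly 8 rows; each row shifts and turns the commanded pose from where the row before left it, along the tool's axes as they then stand; what a row does not reach is not made up. A row lasts 1/10 s, in which the tool goes at most 50 mm and 8.59 degrees, less where a joint would pass 70% of its speed; a pose out of reach is approached as far as the arm can. A call with a number of a shift or a turn outside -1 to 1 is refused whole. A call with a gripper value outside its range is refused whole. The fingers move at their own pace and stop on an object; "squeeze" is the grip in N (left out, the last holds). Time passes only in rows, so rows that do not move let the fingers close, or fill a call up. It gives the time, the measured TCP pose, the force, the opening and the grip force at its end, in the units of the state.
- manip.observe(): the state, without advancing time (a new reading comes with each control period).
- manip.snapshot(name): name is "scene" or "top" or "wrist"; returns (picture, depth): 384x512x3 uint8, blue, green, red; 384x512 float32, m along the optical axis (not along the pixel's ray), 0 where there is no reading.
- manip.camera_model(name): a dict with "vfov" (degrees; the focal length in pixels is half the picture's height over the tangent of half this angle, whatever the lens; pixels are square), "cx", "cy" (the principal point, pixels), "k1" (the pictures are not rectified: a ray, as slopes to the right and down, at radius r is drawn at 1 + k1 r^2 times it, then the intrinsics apply), "xyz" and "attitude" of the camera in the world. Camera axes: x right, y up, looking along -z (the intrinsics and any distortion apply to the point x, -y, -z); pixel columns grow to the right and rows downward; lengths in m; the calibration is good to about 2 mm. A picture is of the moment at which its call begins: read the wrist's pose just before it. camera_model takes no time and is no camera call; for the wrist camera it gives the pose at the moment of the call.
- manip.sign_off(): hands the job in; it is judged then, once.
Trained networks look in the newest picture that a camera, given by its name, has taken for a name from the list of things; names that differ only in an ending like _2 or _b are one class to them, and where a whole thing is asked for, a point or a joint stands for the part that bears it (a point fixed in the world has none). Each returns a list of dicts, best first, with "p" (0 to 1); they miss things now and then, are a little off and sometimes report something else, mostly with a low value. They report only what shows in the picture. A call takes as long as a camera call. They do not tell look-alikes from the thing itself.
- manip.trace(camera, thing): "mask" (384x512 bool, what is visible of it).
- manip.landmark_of(camera, thing): "xyz" ([x, y, z] in m, in the coordinates of the camera as it stood for that picture, good to about 4 mm: a listed point, or the origin of a listed thing).
The state is a dict: "time_s": time; "joint_positions": joint angles; "joint_vel": joint speeds; "joint_torque": joint torques, N m; "eef_pos": TCP position; "tcp_rot": TCP orientation; "wrist_force": force on the tool from outside, world axes, zero at the start; "moment": the same for the moment, N m; "opening": opening from 0.0 (shut) to 1.0 (fully open); "grasp_force": force on a finger pad.
Only numpy, scipy, OpenCV 4.12 (cv2) and the standard library are available. Lean on these libraries where they do the work, as an engineer would, in place of code of your own. Each camera call takes 0.05 s, during which the arm holds its last target. There are 200 camera calls.

### The job

On the aligner's stage drive unit one belt pulley still rides high on its spindle. Press that pulley fully down onto its shoulder, then pick up the large spring clip and push it sideways into the spindle groove just above the pulley, until it snaps fully home as on the neighbouring spindle, and let go. Feel your way, for the spindle stands higher or lower from unit to unit: never press or push on the spindle or pulley with more than about 4 kg (40 N).

Things in the scene. Friction and masses are not known exactly. Their poses are not given: they have to be found in the camera images.
- unit: Cream drive unit on a red base plate 220 x 290 mm, cover off; aluminium deck 63 mm above the bench. Origin: centre of the underside; its x axis points from the micrometer side to the plain side, y along the two spindles. The neighbour spindle, pulley and clip, fitted already, stand at y = +68 mm, hub face 107 mm up. The unit does not move.
- spindle_axis (a point): Point on the vertical axis of the spindle that has no clip (unit x 0, y -68 mm), 97 mm above the bench: the lowest height at which the hub's top face can lie when the pulley is home. The spindle stands on spacers, so the seated hub face is really 0 to 20 mm above this point; that is not reported. Spindle 25 mm in diameter, its coned head ends 20 mm above the seated hub face.
- pulley (a joint): Height in m of the pulley above its shoulder: 0 = fully home, starts 6 to 12 mm up. Pressing it down takes about 5 N; it stays where left. Aluminium: flanges 66 mm across, 14 mm high, above them a hub 44 mm across and 14 mm high with a flat top face. When home, the groove (20 mm across) is open for 6.5 mm above the hub face.
- clip: Large dark spring clip, 5 mm thick, lying flat. Origin: bore centre, on the underside; x points out of its mouth. Two sprung jaws (39 mm over all, ending in beads 10 mm ahead of the origin); behind, an upright finger tab 10 mm wide in y, 22 mm high, from x -23 to -43 mm. The bore fits the groove; a push of 8 to 14 N along x spreads the jaws, past the middle they pull the clip home.
Mind the look-alikes: they are no part of the job. What is shaped like the clip but purple is not meant.

How it is judged:
On the way, in this order (a step that is already met when the one before it is completed fails the run):
1. the pulley is pressed fully down onto its shoulder (value of joint pulley below 0.0012 m), for 0.2 s.
2. the clip comes in level from the side at the groove's height, its bore still 5 to 25 mm from the spindle axis (horizontal distance between clip and spindle_axis between 0.005 and 0.025 m and z of clip in the frame of spindle_axis between -0.0025 and 0.0225 m and angle between clip's own z axis and vertical below 0.2 rad), for 0.1 s.
At the end, for the whole second after the job is handed in: The clip sits home in the groove, released and at rest: bore centre within 1.8 mm of the spindle axis, level within 0.16 rad, at groove height (2.5 mm below to 22.5 mm above the point spindle_axis), and the pulley is still down on its shoulder within 1.5 mm (horizontal distance between clip and spindle_axis below 0.0018 m and z of clip in the frame of spindle_axis between -0.0025 and 0.0225 m and angle between clip's own z axis and vertical below 0.16 rad and value of joint pulley below 0.0015 m and linear speed of clip below 0.01 m/s); the robot touches nothing.
It fails at once if the clip is pressed on the spindle or pulley with more than 40 N (contact force between clip and unit above 40 N).
It fails at once if the fingers press on the spindle or pulley with more than 40 N (contact force between the fingers and unit above 40 N).
It also fails if it takes over 58 s, if anything falls off the work surface, if the arm or the gripper's body presses on something with over 40 N, if the wrist force passes 120 N, or if a joint passes its speed limit or range.

## Working session

There is one attempt and no reset: what is moved stays moved. The work goes in short steps, Python scripts to look and compute and a tool call to move; the robot and the scene stay as the last step left them, time stands still between calls to the robot, and variables do not carry over. Pictures are saved under pics/ and viewed, at most 10 in all, crops included, and the job is handed in when it is done.

Besides the shell and the picture viewer there is one more tool, called after "Emit:" as name(argument=value, ...) on one line, values as JSON. carry_out: Moves the arm, as the interface text tells. Shift numbers are shares of 0.2 m and turn numbers shares of pi rad, none past 1 either way. Its arguments: {"type":"object","properties":{"deltas":{"type":"array"},"squeeze":{"type":"number"}},"required":["deltas"]}

```bash
mkdir -p pics; cat > h.py <<'E'
import numpy as np,cv2
from scipy.spatial.transform import Rotation as R
from bench import manip
def cam(n):
    m=manip.camera_model(n); f=192/np.tan(np.radians(m["vfov"])/2)
    return m,f
def rot(m):
    a=np.array(m["attitude"],float)
    return R.from_rotvec(a).as_matrix() if a.size==3 else (a if a.shape==(3,3) else R.from_quat(a).as_matrix())
def pix2w(n,u,v,d,m=None):
    m=m or cam(n)[0]; f=192/np.tan(np.radians(m["vfov"])/2)
    K=np.array([[f,0,m["cx"]],[0,f,m["cy"]],[0,0,1]])
    p=cv2.undistortPoints(np.array([[[u,v]]],float),K,np.array([m["k1"],0,0,0.]))[0,0]
    return np.array(m["xyz"])+rot(m)@np.array([p[0]*d,-p[1]*d,-d])
def cam2w(n,x,m=None):
    m=m or cam(n)[0]; return np.array(m["xyz"])+rot(m)@np.array(x)
def w2pix(m,P):
    f=192/np.tan(np.radians(m["vfov"])/2); q=rot(m).T@(np.array(P)-np.array(m["xyz"]))
    x,y=q[0]/-q[2],-q[1]/-q[2]; s=1+m["k1"]*(x*x+y*y); return m["cx"]+f*x*s,m["cy"]+f*y*s
E
python3 - <<'E'
from h import *
s=manip.observe();print(s)
ims=[]
for n in("scene","top","wrist"):
    m=manip.camera_model(n);print(n,m)
    b,d=manip.snapshot(n);cv2.imwrite(f"pics/{n}0.png",b);np.save(f"{n}0.npy",d)
    for t in("clip","spindle_axis","unit","pulley"):
        for r in manip.landmark_of(n,t):
            w=cam2w(n,r["xyz"],m);print(n,t,round(r["p"],2),w.round(4),np.round(w2pix(m,w),0))
E
```

```text
{'time_s': 0.0, 'joint_positions': array([-1.39822298,  0.3338851 ,  0.03987989,  1.4662698 , -0.01340068,
        1.34328313, -0.05850201]), 'joint_vel': array([ 3.15364116e-04,  3.14968790e-04,  8.01849310e-04,  3.31772668e-05,
        1.67424167e-04, -3.04101657e-04, -2.97546241e-04]), 'joint_torque': array([ 1.13522872e-04, -6.56349635e+01,  1.33545175e+00, -4.03813612e+01,
       -5.97142987e-02,  4.48199955e-02,  1.73900057e-04]), 'eef_pos': array([0.17438747, 0.62565924, 0.20307678]), 'tcp_rot': array([-4.25612541e-01, -3.11252037e+00,  2.47509917e-03]), 'wrist_force': array([0.12702767, 0.42026954, 0.31367965]), 'moment': array([-0.05365357,  0.04069126, -0.01943182]), 'grasp_force': 0.0, 'opening': 1.0018796840871}
scene {'vfov': 50.93492776886465, 'cx': 253.6437905410416, 'cy': 188.9423709986065, 'k1': -0.07130276498323185, 'xyz': array([0.96797164, 0.67646497, 0.65674223]), 'attitude': array([0.34258662, 1.17759825, 2.35316787])}
scene clip 0.71 [ 0.5123  0.3381 -0.0056] [354. 295.]
scene clip 0.51 [ 0.4809  0.4308 -0.0009] [399. 319.]
scene spindle_axis 0.86 [ 0.5801 -0.1176  0.0968] [219. 159.]
scene unit 0.7 [ 0.6025 -0.0474 -0.0024] [226. 206.]Traceback (most recent call last):
  File "<stdin>", line 8, in <module>
ValueError: it knows: clip, spindle_axis, unit
```

```bash
python3 - <<'E'
from h import *
for n in("scene","top","wrist"):
    m=manip.camera_model(n);
    b,d=manip.snapshot(n);cv2.imwrite(f"pics/{n}0.png",b);np.save(f"{n}0.npy",d)
    if n=="scene":continue
    print(n,m["xyz"],m["attitude"])
    for t in("clip","spindle_axis","unit"):
        for r in manip.landmark_of(n,t):
            w=cam2w(n,r["xyz"],m);print(n,t,round(r["p"],2),w.round(4),np.round(w2pix(m,w),0))
E
```

```text
top [0.33003815 0.02699955 1.23265268] [ 0.13813875 -0.1629583  -1.54552147]
top clip 0.69 [ 0.5154  0.3396 -0.0012] [141. 210.]
top clip 0.58 [0.4908 0.4313 0.0043] [109. 217.]
top spindle_axis 0.88 [ 0.583  -0.1134  0.1   ] [303. 183.]
top unit 0.59 [ 0.606  -0.0544  0.0038] [279. 182.]
wrist [0.09502951 0.64815427 0.38474144] [-0.25723898 -0.19645718  1.28853805]
```

View pics/scene0.png

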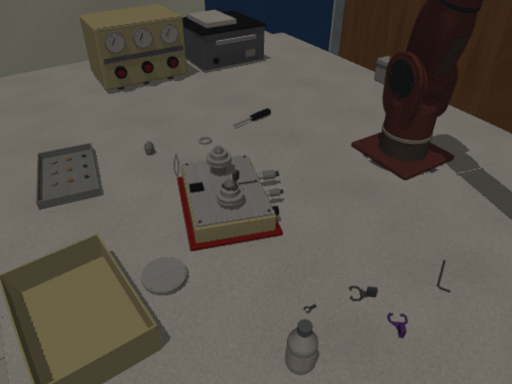

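View pics/top0.png

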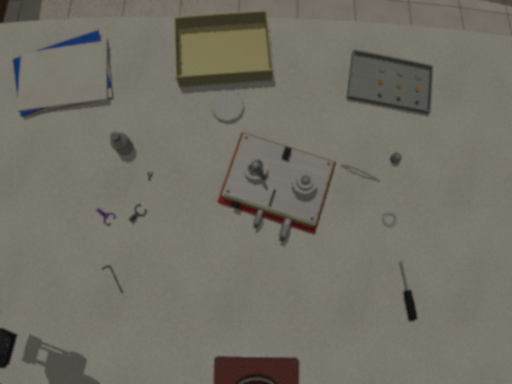

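Scene view: the unit's target spindle is at about (219,160) and the neighbour, with its clip tab, at (232,188). What could be taken for the clip: dark large clip at (362,293), purple look-alike at (399,323), tiny clip at (310,308), and the fitted clip at (236,176). In the top view the same are at (138,212), (107,216), (150,175) and (262,172). By its description it is the dark large one, which I check in a close crop.

```bash
python3 - <<'E'
from h import *
a=cv2.imread("pics/scene0.png")[265:345,290:420];b=cv2.imread("pics/top0.png")[165:235,85:165]
A=cv2.resize(a,(520,320),interpolation=3);B=cv2.resize(b,(274,240),interpolation=3)
o=np.zeros((580,530,3),np.uint8);o[:320,:520]=A;o[330:570,:274]=B
cv2.imwrite("pics/crop.png",cv2.convertScaleAbs(o,alpha=1.5))
for n in("scene","top"):
    m=manip.camera_model(n)
    manip.snapshot(n)
    d=np.load(n+"0.npy")
    for r in manip.trace(n,"clip"):
        v,u=np.nonzero(r["mask"]);P=np.array([pix2w(n,x,y,d[y,x],m) for x,y in zip(u,v) if d[y,x]>0])
        c,Vv=cv2.PCACompute(P[:,:2].astype(np.float32),None)
        t=P[P[:,2]>0.012]
        print(n,round(r["p"],2),len(u),u.mean().round(),v.mean().round(),c.round(3),Vv[0].round(3),P[:,2].max().round(3),len(t),t.mean(0).round(3) if len(t) else '')
E
```

```text
scene 0.63 259 365.0 293.0 [[0.499 0.354]] [ 0.881 -0.473] 0.024 74 [0.49 0.36 0.02]
scene 0.46 208 400.0 326.0 [[0.499 0.447]] [0.728 0.686] 0.024 78 [0.508 0.456 0.019]
top 0.64 77 135.0 214.0 [[0.502 0.352]] [ 0.958 -0.286] 0.026 24 [0.49  0.357 0.021]
top 0.5 80 104.0 214.0 [[0.5   0.444]] [0.243 0.97 ] 0.026 25 [0.505 0.453 0.021]
```

View pics/crop.png

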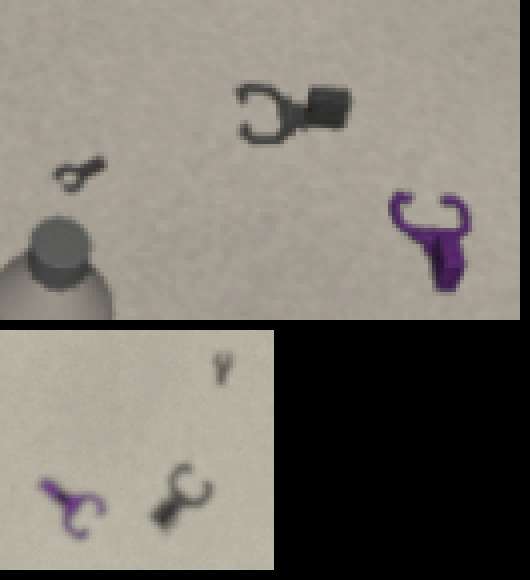

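The crop confirms it. The dark clip, at (365,293) in the scene view, has a broad tab and its mouth turned away from the tab. The tiny clip and the purple one are different parts. I go over the clip for a wrist view on the way to the pulley.

Emit:
carry_out(deltas=[{"az": 0.041},{"az": 0.041},{"az": 0.041},{"tx": -0.24},{"tx": -0.24},{"tx": -0.24},{"tx": -0.24},{"tx": -0.24,"ty": -0.05}], squeeze=40)

```text
$.deltas[0]: bad value
```

Emit:
carry_out(deltas=[{"tx": -0.24,"ty": -0.05},{"tx": -0.24},{"tx": -0.2},{},{},{"claw": 87},{"claw": 34},{"claw": 34}])

```text
$.deltas[0]: bad value
```

```bash
cat > look.py <<'E'
from h import *
import sys
def look(tag,things):
    s=manip.observe();m=manip.camera_model("wrist");b,d=manip.snapshot("wrist")
    cv2.imwrite(f"pics/{tag}.png",b);np.savez(f"{tag}.npz",d=d,xyz=m["xyz"],att=m["attitude"])
    print(s["time_s"],s["eef_pos"].round(4),R.from_rotvec(s["tcp_rot"]).as_matrix()[:,1].round(4),s["wrist_force"].round(2),m["xyz"].round(3))
    for t in things:
        for r in manip.landmark_of("wrist",t):
            w=cam2w("wrist",r["xyz"],m);print(t,round(r["p"],2),w.round(4),np.round(w2pix(m,w),0))
    return b,d,m
E
python3 - <<'E'
from look import *
b,d,m=look("w1",["clip"])
for r in manip.trace("wrist","clip"):
    v,u=np.nonzero(r["mask"]);P=np.array([pix2w("wrist",x,y,d[y,x],m) for x,y in zip(u,v) if d[y,x]>0])
    t=P[(P[:,2]>0.015)&(P[:,2]<.03)];l=P[P[:,2]<.01]
    print(r["p"],len(u),u.mean(),v.mean(),P[:,2].max(),len(t),len(l))
    if len(t)>5: print("tab",t.mean(0),cv2.minAreaRect(t[:,:2].astype(np.float32)*1000),"low",cv2.minAreaRect(l[:,:2].astype(np.float32)*1000),np.percentile(t[:,2],[50,90]))
E
```

```text
0.85 [0.1745 0.6261 0.2039] [ 2.685e-01  9.633e-01 -1.000e-04] [0.07 0.96 0.6 ] [0.095 0.648 0.385]
```

Emit:
carry_out(deltas=[{"tx": 0,"ty": 0,"tz": 0,"ax": 0,"ay": 0,"az": 0.041,"claw": 87},{"tx": 0,"ty": 0,"tz": 0,"ax": 0,"ay": 0,"az": 0.041,"claw": 87},{"tx": 0,"ty": 0,"tz": 0,"ax": 0,"ay": 0,"az": 0.041,"claw": 87},{"tx": -0.24,"ty": 0,"tz": 0,"ax": 0,"ay": 0,"az": 0,"claw": 87},{"tx": -0.24,"ty": 0,"tz": 0,"ax": 0,"ay": 0,"az": 0,"claw": 87},{"tx": -0.24,"ty": 0,"tz": 0,"ax": 0,"ay": 0,"az": 0,"claw": 87},{"tx": -0.24,"ty": -0.05,"tz": 0,"ax": 0,"ay": 0,"az": 0,"claw": 87},{"tx": -0.24,"ty": -0.05,"tz": 0,"ax": 0,"ay": 0,"az": 0,"claw": 87}], squeeze=40)

```text
time_s: 1.8
eef_pos: [0.3534, 0.4619, 0.204]
tcp_rot: [1.016, 2.973, 0.0]
wrist_force: [1.7, 0.4, -0.4]
opening: 1.0
grasp_force: 0.0
```

Emit:
carry_out(deltas=[{"tx": -0.24,"ty": 0,"tz": 0,"ax": 0,"ay": 0,"az": 0,"claw": 87},{"tx": -0.24,"ty": 0,"tz": 0,"ax": 0,"ay": 0,"az": 0,"claw": 87},{"tx": -0.2,"ty": 0,"tz": 0,"ax": 0,"ay": 0,"az": 0,"claw": 34},{"tx": 0,"ty": 0,"tz": 0,"ax": 0,"ay": 0,"az": 0,"claw": 34},{"tx": 0,"ty": 0,"tz": 0,"ax": 0,"ay": 0,"az": 0,"claw": 34},{"tx": 0,"ty": 0,"tz": 0,"ax": 0,"ay": 0,"az": 0,"claw": 34},{"tx": 0,"ty": 0,"tz": 0,"ax": 0,"ay": 0,"az": 0,"claw": 34},{"tx": 0,"ty": 0,"tz": 0,"ax": 0,"ay": 0,"az": 0,"claw": 34}])

```text
time_s: 2.6
eef_pos: [0.4588, 0.3813, 0.2039]
tcp_rot: [-1.012, -2.974, -0.0]
wrist_force: [-0.3, -0.3, 0.7]
opening: 0.544
grasp_force: 0.0
```

```bash
cat > clipm.py <<'E'
from look import *
def clipm(tag):
    b,d,m=look(tag,["clip"])
    for r in manip.trace("wrist","clip"):
        v,u=np.nonzero(r["mask"]);P=np.array([pix2w("wrist",x,y,d[y,x],m) for x,y in zip(u,v) if d[y,x]>0])
        t=P[(P[:,2]>0.015)&(P[:,2]<.03)];l=P[P[:,2]<.01]
        print(r["p"],len(u),u.mean(),v.mean(),len(t),len(l))
        if len(t)>5: print("tab",t.mean(0),cv2.minAreaRect(t[:,:2].astype(np.float32)*1000),"low",cv2.minAreaRect(l[:,:2].astype(np.float32)*1000),l.mean(0),np.percentile(t[:,2],[50,90]))
E
python3 -c "
from clipm import *
clipm('w1')"
```

```text
2.6 [0.4588 0.3813 0.2039] [ 0.6101  0.7923 -0.    ] [-0.3  -0.31  0.74] [0.393 0.431 0.385]
clip 0.69 [0.5189 0.3396 0.0007] [256. 213.]
0.9 356 303.4915730337079 162.57022471910113 101 236
tab [0.50331971 0.45312924 0.0218513 ] ((503.8151550292969, 453.1690673828125), (18.28589630126953, 9.770482063293457), 54.96998977661133) low ((494.117431640625, 437.5277099609375), (46.371002197265625, 36.43463134765625), 48.853843688964844) [0.49226818 0.43449656 0.00482372] [0.02205754 0.02295102]
0.86 248 255.56854838709677 200.66129032258064 101 141
tab [0.48849476 0.36000154 0.02149422] ((488.8285217285156, 359.7265319824219), (8.591452598571777, 19.647809982299805), 52.33428955078125) low ((501.6169738769531, 349.38934326171875), (35.46715545654297, 51.84119415283203), 56.02466583251953) [0.50830299 0.34676966 0.00456657] [0.02173488 0.02271661]
```

View pics/w1.png

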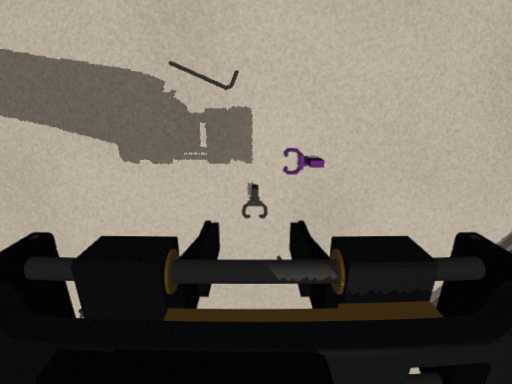

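Wrist view: the dark clip is at (255,200), tab up and mouth down toward the fingers, nearly in line with the tool x axis. The purple one is at (303,161). On to the pulley.

Emit:
carry_out(deltas=[{"tx": -0.175,"ty": -0.16,"tz": 0,"ax": 0,"ay": 0,"az": 0,"claw": 34},{"tx": -0.175,"ty": -0.16,"tz": 0,"ax": 0,"ay": 0,"az": 0,"claw": 34},{"tx": -0.175,"ty": -0.16,"tz": 0,"ax": 0,"ay": 0,"az": 0,"claw": 34},{"tx": -0.175,"ty": -0.16,"tz": 0,"ax": 0,"ay": 0,"az": 0,"claw": 34},{"tx": -0.175,"ty": -0.16,"tz": 0,"ax": 0,"ay": 0,"az": 0,"claw": 34},{"tx": -0.175,"ty": -0.16,"tz": 0,"ax": 0,"ay": 0,"az": 0,"claw": 34},{"tx": -0.175,"ty": -0.16,"tz": 0,"ax": 0,"ay": 0,"az": 0,"claw": 34},{"tx": -0.175,"ty": -0.16,"tz": 0,"ax": 0,"ay": 0,"az": 0,"claw": 34}])

```text
time_s: 3.55
eef_pos: [0.5246, 0.0048, 0.2043]
tcp_rot: [1.015, 2.973, 0.001]
wrist_force: [1.0, 1.1, -0.1]
opening: 0.393
grasp_force: 0.0
```

Emit:
carry_out(deltas=[{"tx": -0.175,"ty": -0.16,"tz": 0,"ax": 0,"ay": 0,"az": 0,"claw": 34},{"tx": -0.175,"ty": -0.16,"tz": 0,"ax": 0,"ay": 0,"az": 0,"claw": 34},{"tx": 0,"ty": 0,"tz": 0,"ax": 0,"ay": 0,"az": 0,"claw": 34},{"tx": 0,"ty": 0,"tz": 0,"ax": 0,"ay": 0,"az": 0,"claw": 34},{"tx": 0,"ty": 0,"tz": 0,"ax": 0,"ay": 0,"az": 0,"claw": 34},{"tx": 0,"ty": 0,"tz": 0,"ax": 0,"ay": 0,"az": 0,"claw": 34},{"tx": 0,"ty": 0,"tz": 0,"ax": 0,"ay": 0,"az": 0,"claw": 34},{"tx": 0,"ty": 0,"tz": 0,"ax": 0,"ay": 0,"az": 0,"claw": 34}])

```text
time_s: 4.35
eef_pos: [0.5409, -0.0861, 0.204]
tcp_rot: [-1.013, -2.974, -0.0]
wrist_force: [-0.1, -0.4, -0.6]
opening: 0.389
grasp_force: 0.0
```

```bash
python3 - <<'E'
from look import *
b,d,m=look("w2",["spindle_axis","unit"])
# height map around expected spindle
v,u=np.nonzero(d>0)
P=np.array([pix2w("wrist",x,y,d[y,x],m) for x,y in zip(u[::1],v[::1])])
np.savez("w2p.npz",P=P,u=u,v=v)
r=np.hypot(P[:,0]-.582,P[:,1]+.1155)
s=P[(r<.05)&(P[:,2]<.17)]
h,e=np.histogram(s[:,2],np.arange(.06,.15,.002));print([(round(a,3),int(c)) for a,c in zip(e,h) if c>15])
E
```

```text
4.35 [ 0.5409 -0.0861  0.204 ] [6.106e-01 7.919e-01 1.000e-04] [-0.1  -0.4  -0.57] [ 0.475 -0.036  0.385]
spindle_axis 0.65 [ 0.5848 -0.1128  0.1003] [259. 227.]
unit 0.92 [ 0.6046 -0.0523  0.002 ] [298. 186.]
[(np.float64(0.06), 121), (np.float64(0.062), 1622), (np.float64(0.064), 200), (np.float64(0.094), 20), (np.float64(0.096), 124), (np.float64(0.098), 27), (np.float64(0.106), 34), (np.float64(0.108), 826), (np.float64(0.11), 169), (np.float64(0.112), 18), (np.float64(0.114), 30), (np.float64(0.116), 21), (np.float64(0.118), 29), (np.float64(0.12), 46), (np.float64(0.122), 618), (np.float64(0.124), 112), (np.float64(0.126), 28), (np.float64(0.128), 65), (np.float64(0.13), 66), (np.float64(0.132), 64), (np.float64(0.134), 125), (np.float64(0.136), 51)]
```

View pics/w2.png

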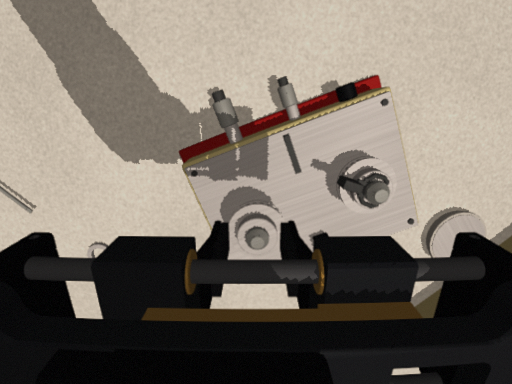

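```bash
cat > axis.py <<'E'
import numpy as np,cv2
from scipy.ndimage import uniform_filter
def axis(P,c=(.582,-.1155)):
    r=np.hypot(P[:,0]-c[0],P[:,1]-c[1]);S=P[(r<.04)]
    for lo,hi in((.106,.111),(.1205,.1255),(.133,.139)):
        q=S[(S[:,2]>lo)&(S[:,2]<hi)]
        if len(q)<20: continue
        cc,rr=cv2.minEnclosingCircle(q[:,:2].astype(np.float32)*1000)
        print(lo,len(q),np.round(cc,1),round(rr,1),np.median(q[:,2]).round(4),q[:,:2].mean(0).round(4))
    # score: place annulus 12.5..22 over hub points, disc<12.5 head points
    q=S[(S[:,2]>.1205)&(S[:,2]<.1255),:2];h=S[(S[:,2]>.1265)&(S[:,2]<.139),:2];f=S[(S[:,2]>.106)&(S[:,2]<.111),:2]
    best=max(((( (lambda a:((a>.0125)&(a<.022)).sum())(np.hypot(*(q-[x,y]).T))+2*(np.hypot(*(h-[x,y]).T)<.0125).sum()+(lambda a:((a>.022)&(a<.033)).sum())(np.hypot(*(f-[x,y]).T))),x,y) for x in np.arange(.57,.6,.0005) for y in np.arange(-.13,-.1,.0005)))
    print("fit",best,len(q),len(h),len(f))
E
python3 - <<'E'
from axis import *
axis(np.load("w2p.npz")["P"])
E
```

```text
0.106 1003 [ 583.9 -115.1] 33.1 0.1093 [ 0.5753 -0.1128]
0.1205 768 [ 584.  -115.1] 22.1 0.1232 [ 0.5815 -0.1133]
0.133 204 [ 583.6 -115.1] 9.4 0.1356 [ 0.583  -0.1146]
fit (np.int64(2475), np.float64(0.5839999999999984), np.float64(-0.11499999999999999)) 768 396 1003
```

Wrist view 2: the target pulley and spindle are at (257,232), the neighbour with its dark clip at (365,188). The axis fits at (0.584, -0.115), hub face 0.123, head top 0.1356. I straddle the spindle with the fingers.

Emit:
carry_out(deltas=[{"tx": -0.13,"ty": 0.017,"tz": 0,"ax": 0,"ay": 0,"az": 0,"claw": 34},{"tx": -0.13,"ty": 0,"tz": 0,"ax": 0,"ay": 0,"az": 0,"claw": 34},{"tx": 0,"ty": 0,"tz": 0.06,"ax": 0,"ay": 0,"az": 0,"claw": 34},{"tx": 0,"ty": 0,"tz": 0.12,"ax": 0,"ay": 0,"az": 0,"claw": 34},{"tx": 0,"ty": 0,"tz": 0.12,"ax": 0,"ay": 0,"az": 0,"claw": 34},{"tx": 0,"ty": 0,"tz": 0,"ax": 0,"ay": 0,"az": 0,"claw": 34},{"tx": 0,"ty": 0,"tz": 0,"ax": 0,"ay": 0,"az": 0,"claw": 34},{"tx": 0,"ty": 0,"tz": 0,"ax": 0,"ay": 0,"az": 0,"claw": 34}])

```text
time_s: 5.3
eef_pos: [0.5846, -0.1161, 0.1453]
tcp_rot: [1.015, 2.972, 0.001]
wrist_force: [-0.2, -0.6, 0.7]
opening: 0.387
grasp_force: 0.0
```

Emit:
carry_out(deltas=[{"tx": 0,"ty": 0,"tz": 0.01,"ax": 0,"ay": 0,"az": 0,"claw": 34},{"tx": 0,"ty": 0,"tz": 0.01,"ax": 0,"ay": 0,"az": 0,"claw": 34},{"tx": 0,"ty": 0,"tz": 0.01,"ax": 0,"ay": 0,"az": 0,"claw": 34},{"tx": 0,"ty": 0,"tz": 0.01,"ax": 0,"ay": 0,"az": 0,"claw": 34},{"tx": 0,"ty": 0,"tz": 0.01,"ax": 0,"ay": 0,"az": 0,"claw": 34},{"tx": 0,"ty": 0,"tz": 0.01,"ax": 0,"ay": 0,"az": 0,"claw": 34},{"tx": 0,"ty": 0,"tz": 0.005,"ax": 0,"ay": 0,"az": 0,"claw": 34},{"tx": 0,"ty": 0,"tz": 0.005,"ax": 0,"ay": 0,"az": 0,"claw": 34}])

```text
time_s: 6.1
eef_pos: [0.5841, -0.1161, 0.1298]
tcp_rot: [-1.015, -2.973, 0.0]
wrist_force: [-0.0, 0.7, 0.8]
opening: 0.388
grasp_force: 0.0
```

Emit:
carry_out(deltas=[{"tx": 0,"ty": 0,"tz": 0.0025,"ax": 0,"ay": 0,"az": 0,"claw": 34},{"tx": 0,"ty": 0,"tz": 0.0025,"ax": 0,"ay": 0,"az": 0,"claw": 34},{"tx": 0,"ty": 0,"tz": 0.0025,"ax": 0,"ay": 0,"az": 0,"claw": 34},{"tx": 0,"ty": 0,"tz": 0.0025,"ax": 0,"ay": 0,"az": 0,"claw": 34},{"tx": 0,"ty": 0,"tz": 0.0025,"ax": 0,"ay": 0,"az": 0,"claw": 34},{"tx": 0,"ty": 0,"tz": 0.0025,"ax": 0,"ay": 0,"az": 0,"claw": 34},{"tx": 0,"ty": 0,"tz": 0,"ax": 0,"ay": 0,"az": 0,"claw": 34},{"tx": 0,"ty": 0,"tz": 0,"ax": 0,"ay": 0,"az": 0,"claw": 34}])

```text
time_s: 6.9
eef_pos: [0.5841, -0.1161, 0.127]
tcp_rot: [1.015, 2.973, -0.0]
wrist_force: [-0.5, 0.5, -0.4]
opening: 0.391
grasp_force: 0.0
```

```bash
python3 - <<'E'
from look import *
b,d,m=look("w3",[])
v,u=np.nonzero(d>0)
P=np.array([pix2w("wrist",x,y,d[y,x],m) for x,y in zip(u,v)])
r=np.hypot(P[:,0]-.584,P[:,1]+.115)
for a,z in((0,.01),(.013,.022),(.023,.033)):
    s=P[(r>a)&(r<z)&(P[:,2]<.17)]
    h,e=np.histogram(s[:,2],np.arange(.06,.17,.002));print(a,[(round(float(x),3),int(c)) for x,c in zip(e,h) if c>10])
x,y=map(int,w2pix(m,[.584,-.115,.12]));print(x,y)
cv2.imwrite("pics/w3c.png",cv2.resize(b[max(y-80,0):y+80,x-110:x+110],None,fx=3,fy=3))
E
```

```text
6.9 [ 0.5841 -0.1161  0.127 ] [ 0.6117  0.7911 -0.    ] [-0.54  0.48 -0.45] [ 0.519 -0.066  0.308]
0 [(0.13, 52), (0.132, 120), (0.134, 245), (0.136, 152)]
0.013 [(0.108, 36), (0.11, 27), (0.112, 37), (0.114, 25), (0.116, 40), (0.118, 33), (0.12, 50), (0.122, 1249), (0.124, 206), (0.146, 32), (0.148, 23), (0.15, 30), (0.152, 29), (0.154, 34), (0.156, 32), (0.158, 35), (0.16, 30), (0.162, 35), (0.164, 40), (0.166, 26), (0.168, 46)]
0.023 [(0.06, 15), (0.062, 408), (0.064, 43), (0.094, 11), (0.096, 156), (0.098, 43), (0.106, 30), (0.108, 1476), (0.11, 268), (0.146, 18), (0.148, 18), (0.15, 25), (0.152, 22), (0.154, 22), (0.156, 22), (0.158, 26), (0.16, 28), (0.162, 28), (0.164, 21), (0.166, 36), (0.168, 31)]
255 219
```

View pics/w3c.png

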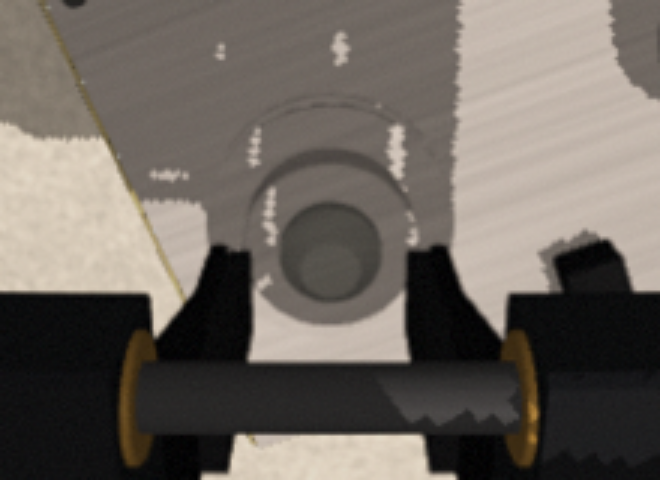

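```bash
python3 - <<'E'
from look import *
z=np.load("w3.npz");d=z["d"];m=manip.camera_model("wrist");m["xyz"]=z["xyz"];m["attitude"]=z["att"]
b=cv2.imread("pics/w3.png")
# tool frame coords of dark near points
T=np.array([.5841,-.1161,.127]);Y=np.array([.6117,.7911,0]);Z=np.array([0,0,-1.]);X=np.cross(Y,Z)
Q=[]
for v in range(200,384,3):
    for u in range(190,320,2):
        if d[v,u]>0:
            p=pix2w("wrist",u,v,d[v,u],m)-T;Q.append((u,v,p@X,p@Y,p@Z))
Q=np.array(Q)
for s in(-1,1):
    f=Q[(Q[:,4]<0)&(s*Q[:,3]>.012)&(s*Q[:,3]<.06)]
    f=f[np.argsort(-f[:,4])][:12];print(np.round(f,4))
print(w2pix(m,T+Z*.011+Y*.017),w2pix(m,T+Z*.011-Y*.017),w2pix(m,T+Z*.011+Y*.017+X*.0095))
E
```

```text
[[ 2.16e+02  2.21e+02  1.09e-02 -2.51e-02 -1.86e-02]
 [ 2.20e+02  2.21e+02  1.14e-02 -2.23e-02 -1.97e-02]
 [ 2.18e+02  2.21e+02  1.19e-02 -2.35e-02 -2.08e-02]
 [ 2.24e+02  2.24e+02  9.80e-03 -1.97e-02 -2.09e-02]
 [ 2.26e+02  2.24e+02  9.80e-03 -1.84e-02 -2.09e-02]
 [ 2.28e+02  2.24e+02  9.90e-03 -1.70e-02 -2.11e-02]
 [ 2.22e+02  2.24e+02  1.00e-02 -2.09e-02 -2.14e-02]
 [ 2.28e+02  2.27e+02  8.40e-03 -1.70e-02 -2.25e-02]
 [ 2.28e+02  2.30e+02  6.50e-03 -1.70e-02 -2.30e-02]
 [ 2.20e+02  2.24e+02  1.10e-02 -2.19e-02 -2.36e-02]
 [ 2.16e+02  2.24e+02  1.12e-02 -2.44e-02 -2.39e-02]
 [ 2.28e+02  2.33e+02  5.10e-03 -1.69e-02 -2.43e-02]]
[[ 2.72e+02  2.24e+02  1.00e-03  1.29e-02 -1.50e-03]
 [ 2.80e+02  2.39e+02 -1.90e-03  1.72e-02 -1.92e-02]
 [ 2.92e+02  2.21e+02  1.13e-02  2.46e-02 -1.95e-02]
 [ 2.80e+02  2.42e+02 -4.00e-03  1.72e-02 -1.95e-02]
 [ 2.80e+02  2.45e+02 -6.20e-03  1.73e-02 -1.97e-02]
 [ 2.94e+02  2.21e+02  1.14e-02  2.59e-02 -1.98e-02]
 [ 2.84e+02  2.24e+02  9.50e-03  1.93e-02 -2.02e-02]
 [ 2.90e+02  2.21e+02  1.17e-02  2.31e-02 -2.04e-02]
 [ 2.82e+02  2.24e+02  9.80e-03  1.80e-02 -2.08e-02]
 [ 2.80e+02  2.48e+02 -7.70e-03  1.72e-02 -2.09e-02]
 [ 2.88e+02  2.24e+02  9.90e-03  2.18e-02 -2.12e-02]
 [ 2.86e+02  2.24e+02  1.00e-02  2.05e-02 -2.14e-02]]
(np.float64(276.27105182283736), np.float64(218.4430138415804)) (np.float64(232.2522659576301), np.float64(218.44690024707643)) (np.float64(276.5862673592477), np.float64(206.93259485114922))
```

The wrist depth shows the visible fingertips about 19 mm behind the reported TCP, at z ≈ 0.146. There was also no contact force. So the tips are higher than the text says, and I keep descending by feel.

Emit:
carry_out(deltas=[{"tx": 0,"ty": 0,"tz": 0.01,"ax": 0,"ay": 0,"az": 0,"claw": 34},{"tx": 0,"ty": 0,"tz": 0.01,"ax": 0,"ay": 0,"az": 0,"claw": 34},{"tx": 0,"ty": 0,"tz": 0.01,"ax": 0,"ay": 0,"az": 0,"claw": 34},{"tx": 0,"ty": 0,"tz": 0.01,"ax": 0,"ay": 0,"az": 0,"claw": 34},{"tx": 0,"ty": 0,"tz": 0.01,"ax": 0,"ay": 0,"az": 0,"claw": 34},{"tx": 0,"ty": 0,"tz": 0.01,"ax": 0,"ay": 0,"az": 0,"claw": 34},{"tx": 0,"ty": 0,"tz": 0.01,"ax": 0,"ay": 0,"az": 0,"claw": 34},{"tx": 0,"ty": 0,"tz": 0.01,"ax": 0,"ay": 0,"az": 0,"claw": 34}])

```text
time_s: 7.75
eef_pos: [0.584, -0.1161, 0.1108]
tcp_rot: [-1.015, -2.973, 0.0]
wrist_force: [0.1, -0.4, 0.3]
opening: 0.389
grasp_force: 0.0
```

Emit:
carry_out(deltas=[{"tx": 0,"ty": 0,"tz": 0.005,"ax": 0,"ay": 0,"az": 0,"claw": 34},{"tx": 0,"ty": 0,"tz": 0.005,"ax": 0,"ay": 0,"az": 0,"claw": 34},{"tx": 0,"ty": 0,"tz": 0.005,"ax": 0,"ay": 0,"az": 0,"claw": 34},{"tx": 0,"ty": 0,"tz": 0.005,"ax": 0,"ay": 0,"az": 0,"claw": 34},{"tx": 0,"ty": 0,"tz": 0.005,"ax": 0,"ay": 0,"az": 0,"claw": 34},{"tx": 0,"ty": 0,"tz": 0.005,"ax": 0,"ay": 0,"az": 0,"claw": 34},{"tx": 0,"ty": 0,"tz": 0.005,"ax": 0,"ay": 0,"az": 0,"claw": 34},{"tx": 0,"ty": 0,"tz": 0.005,"ax": 0,"ay": 0,"az": 0,"claw": 34}])

```text
time_s: 8.55
eef_pos: [0.5841, -0.1161, 0.1033]
tcp_rot: [1.015, 2.973, 0.0]
wrist_force: [-1.8, -0.6, 5.0]
opening: 0.392
grasp_force: 2.5
```

Contact at 5 N. I keep pressing in small steps.

Emit:
carry_out(deltas=[{"tx": 0,"ty": 0,"tz": 0.0025,"ax": 0,"ay": 0,"az": 0,"claw": 34},{"tx": 0,"ty": 0,"tz": 0.0025,"ax": 0,"ay": 0,"az": 0,"claw": 34},{"tx": 0,"ty": 0,"tz": 0.0025,"ax": 0,"ay": 0,"az": 0,"claw": 34},{"tx": 0,"ty": 0,"tz": 0.0025,"ax": 0,"ay": 0,"az": 0,"claw": 34},{"tx": 0,"ty": 0,"tz": 0.0025,"ax": 0,"ay": 0,"az": 0,"claw": 34},{"tx": 0,"ty": 0,"tz": 0.0025,"ax": 0,"ay": 0,"az": 0,"claw": 34},{"tx": 0,"ty": 0,"tz": 0.0025,"ax": 0,"ay": 0,"az": 0,"claw": 34},{"tx": 0,"ty": 0,"tz": 0.0025,"ax": 0,"ay": 0,"az": 0,"claw": 34}])

```text
time_s: 9.35
eef_pos: [0.5841, -0.1161, 0.099]
tcp_rot: [1.015, 2.973, -0.0]
wrist_force: [-1.8, 1.2, 4.7]
opening: 0.388
grasp_force: 2.5
```

Emit:
carry_out(deltas=[{"tx": 0,"ty": 0,"tz": 0.0015,"ax": 0,"ay": 0,"az": 0,"claw": 34},{"tx": 0,"ty": 0,"tz": 0.0015,"ax": 0,"ay": 0,"az": 0,"claw": 34},{"tx": 0,"ty": 0,"tz": 0.0015,"ax": 0,"ay": 0,"az": 0,"claw": 34},{"tx": 0,"ty": 0,"tz": 0.0015,"ax": 0,"ay": 0,"az": 0,"claw": 34},{"tx": 0,"ty": 0,"tz": 0.0015,"ax": 0,"ay": 0,"az": 0,"claw": 34},{"tx": 0,"ty": 0,"tz": 0,"ax": 0,"ay": 0,"az": 0,"claw": 34},{"tx": 0,"ty": 0,"tz": 0,"ax": 0,"ay": 0,"az": 0,"claw": 34},{"tx": 0,"ty": 0,"tz": 0,"ax": 0,"ay": 0,"az": 0,"claw": 34}])

```text
time_s: 10.15
eef_pos: [0.5841, -0.1161, 0.0978]
tcp_rot: [1.015, 2.973, 0.0]
wrist_force: [-3.3, 1.2, 8.5]
opening: 0.389
grasp_force: 4.2
```

Emit:
carry_out(deltas=[{"tx": 0,"ty": 0,"tz": 0.0015,"ax": 0,"ay": 0,"az": 0,"claw": 34},{"tx": 0,"ty": 0,"tz": 0.0015,"ax": 0,"ay": 0,"az": 0,"claw": 34},{"tx": 0,"ty": 0,"tz": 0.0015,"ax": 0,"ay": 0,"az": 0,"claw": 34},{"tx": 0,"ty": 0,"tz": 0,"ax": 0,"ay": 0,"az": 0,"claw": 34},{"tx": 0,"ty": 0,"tz": 0,"ax": 0,"ay": 0,"az": 0,"claw": 34},{"tx": 0,"ty": 0,"tz": 0,"ax": 0,"ay": 0,"az": 0,"claw": 34},{"tx": 0,"ty": 0,"tz": 0,"ax": 0,"ay": 0,"az": 0,"claw": 34},{"tx": 0,"ty": 0,"tz": 0,"ax": 0,"ay": 0,"az": 0,"claw": 34}])

```text
time_s: 10.95
eef_pos: [0.5842, -0.1161, 0.0977]
tcp_rot: [1.015, 2.973, 0.001]
wrist_force: [-6.2, 1.9, 16.2]
opening: 0.392
grasp_force: 8.2
```

The pulley is seated: 16 N with no further travel at TCP z 0.0977. Now up and back to the clip.

Emit:
carry_out(deltas=[{"tx": 0,"ty": 0,"tz": -0.1,"ax": 0,"ay": 0,"az": 0,"claw": 34},{"tx": 0,"ty": 0,"tz": -0.24,"ax": 0,"ay": 0,"az": 0,"claw": 34},{"tx": 0,"ty": 0,"tz": -0.1,"ax": 0,"ay": 0,"az": 0,"claw": 45},{"tx": 0.18,"ty": 0.145,"tz": 0,"ax": 0,"ay": 0,"az": 0,"claw": 45},{"tx": 0.18,"ty": 0.145,"tz": 0,"ax": 0,"ay": 0,"az": 0,"claw": 45},{"tx": 0.18,"ty": 0.145,"tz": 0,"ax": 0,"ay": 0,"az": 0,"claw": 45},{"tx": 0.18,"ty": 0.145,"tz": 0,"ax": 0,"ay": 0,"az": 0,"claw": 45},{"tx": 0.18,"ty": 0.145,"tz": 0,"ax": 0,"ay": 0,"az": 0,"claw": 45}])

```text
time_s: 11.75
eef_pos: [0.5295, 0.1104, 0.1842]
tcp_rot: [1.015, 2.973, 0.0]
wrist_force: [0.1, 0.6, -0.1]
opening: 0.514
grasp_force: 0.0
```

Emit:
carry_out(deltas=[{"tx": 0.18,"ty": 0.145,"tz": 0,"ax": 0,"ay": 0,"az": 0,"claw": 45},{"tx": 0.18,"ty": 0.145,"tz": 0,"ax": 0,"ay": 0,"az": 0,"claw": 45},{"tx": 0.18,"ty": 0.145,"tz": 0,"ax": 0,"ay": 0,"az": 0,"claw": 45},{"tx": 0.18,"ty": 0.145,"tz": 0.1,"ax": 0,"ay": 0,"az": 0,"claw": 45},{"tx": 0.18,"ty": 0.145,"tz": 0.1,"ax": 0,"ay": 0,"az": 0,"claw": 45},{"tx": 0.18,"ty": 0.145,"tz": 0.1,"ax": 0,"ay": 0,"az": 0,"claw": 45},{"tx": 0,"ty": 0,"tz": 0,"ax": 0,"ay": 0,"az": 0,"claw": 45},{"tx": 0,"ty": 0,"tz": 0,"ax": 0,"ay": 0,"az": 0,"claw": 45}])

```text
time_s: 12.55
eef_pos: [0.465, 0.3782, 0.1234]
tcp_rot: [-1.011, -2.974, 0.004]
wrist_force: [-0.0, -0.2, 1.6]
opening: 0.518
grasp_force: 0.0
```

```bash
python3 -c "
from clipm import *
clipm('w4')
m=manip.camera_model('scene');b,d=manip.snapshot('scene')
P=np.array([pix2w('scene',u,v,d[v,u],m) for u in range(190,250) for v in range(130,180) if d[v,u]>0])
r=np.hypot(P[:,0]-.584,P[:,1]+.115);s=P[(r>.014)&(r<.021),2];h,e=np.histogram(s,np.arange(.08,.14,.002));print([(round(float(a),3),int(c)) for a,c in zip(e,h) if c>2])
"
```

```text
12.55 [0.465  0.3782 0.1234] [ 0.6096  0.7927 -0.0025] [-0.02 -0.2   1.58] [0.4   0.429 0.304]
clip 0.77 [ 0.4849  0.4283 -0.0019] [299. 168.]
clip 0.74 [ 0.5167  0.3409 -0.0037] [256. 229.]
0.76 710 314.9366197183099 169.23098591549297 201 480
tab [0.50377748 0.45370732 0.02120269] ((504.71649169921875, 453.7811279296875), (19.80690574645996, 10.398490905761719), 52.73073959350586) low ((495.78863525390625, 440.28765869140625), (54.04998016357422, 38.13972473144531), 50.886775970458984) [0.48958853 0.43557162 0.0044777 ] [0.0218776  0.02285891]
0.66 487 254.33675564681724 219.26488706365504 161 310
tab [0.48805148 0.3599767  0.02155684] ((488.73858642578125, 359.42132568359375), (9.129693031311035, 19.56655502319336), 52.39305114746094) low ((501.6888732910156, 349.6666564941406), (37.002498626708984, 52.4796142578125), 51.917781829833984) [0.5085704  0.34499963 0.00452863] [0.02191442 0.02271204]
[(0.1, 7), (0.102, 9), (0.104, 6), (0.106, 7), (0.108, 5), (0.11, 13), (0.112, 6), (0.114, 23), (0.116, 31)]
```

Emit:
carry_out(deltas=[{"tx": -0.15,"ty": -0.002,"tz": 0,"ax": 0,"ay": 0,"az": 0,"claw": 45},{"tx": 0,"ty": 0,"tz": 0.1,"ax": 0,"ay": 0,"az": 0,"claw": 45},{"tx": 0,"ty": 0,"tz": 0.2,"ax": 0,"ay": 0,"az": 0,"claw": 45},{"tx": 0,"ty": 0,"tz": 0.15,"ax": 0,"ay": 0,"az": 0,"claw": 45},{"tx": 0,"ty": 0,"tz": 0.1,"ax": 0,"ay": 0,"az": 0,"claw": 45},{"tx": 0,"ty": 0,"tz": 0.07,"ax": 0,"ay": 0,"az": 0,"claw": 45},{"tx": 0,"ty": 0,"tz": 0.04,"ax": 0,"ay": 0,"az": 0,"claw": 45},{"tx": 0,"ty": 0,"tz": 0,"ax": 0,"ay": 0,"az": 0,"claw": 45}])

```text
time_s: 13.55
eef_pos: [0.4897, 0.3584, -0.0073]
tcp_rot: [-1.016, -2.973, 0.001]
wrist_force: [0.6, -0.1, 0.7]
opening: 0.516
grasp_force: 0.0
```

```bash
python3 -c "
from look import *
s=manip.observe();print(s['eef_pos'],s['wrist_force'],s['tcp_rot'])
T=s['eef_pos'];M=R.from_rotvec(s['tcp_rot']).as_matrix();print((np.array([.4887,.3594,0])-T)@M, M[:,1])
b,d,m=look('w5',[])
P=[]
for v in range(100,384,2):
    for u in range(100,420,2):
        if d[v,u]>0:
            w=pix2w('wrist',u,v,d[v,u],m);q=(w-T)@M;P.append((*w,*q))
P=np.array(P)
t=P[(P[:,2]>.016)&(P[:,2]<.03)&(abs(P[:,4])<.009)&(abs(P[:,3])<.03)];print('tab',len(t),t[:,3:].min(0),t[:,3:].max(0))
f=P[(P[:,2]<.03)&(P[:,2]>.003)&(abs(P[:,4])>.018)&(abs(P[:,4])<.035)&(abs(P[:,3])<.013)];print('finger',len(f),f[:,2].min() if len(f) else '',np.sort(f[:,2])[:10])
cv2.imwrite('pics/w5c.png',cv2.resize(b[130:290,160:350],None,fx=3,fy=3))
"
```

```text
[ 0.48973388  0.35837577 -0.00726927] [ 0.61184201 -0.09188784  0.74759895] [-1.01622631e+00 -2.97252858e+00  8.02002771e-04]
[ 0.00144437  0.00017306 -0.00726939] [ 6.12193920e-01  7.90707481e-01 -5.32654594e-04]
13.55 [ 0.4897  0.3584 -0.0073] [ 6.122e-01  7.907e-01 -5.000e-04] [ 0.61 -0.09  0.75] [0.425 0.409 0.174]
tab 114 [-0.00816294 -0.00403615 -0.03126542] [ 0.01119492  0.0048543  -0.02342702]
finger 144 0.011533267241678719 [0.01153327 0.01220981 0.01248456 0.0127324  0.0129034  0.01304335
 0.01322014 0.01324954 0.01330039 0.01354119]
```

View pics/w5c.png

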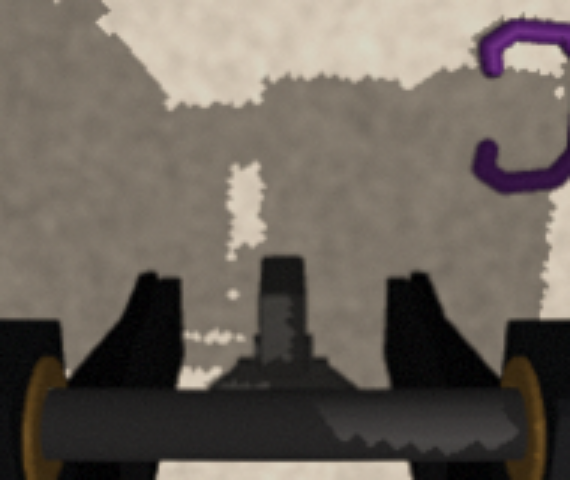

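The tab stands midway between the fingers. I lower 5 mm more and close on it.

Emit:
carry_out(deltas=[{"tx": 0.007,"ty": 0,"tz": 0.02,"ax": 0,"ay": 0,"az": 0,"claw": 45},{"tx": 0,"ty": 0,"tz": 0.007,"ax": 0,"ay": 0,"az": 0,"claw": 20},{"tx": 0,"ty": 0,"tz": 0,"ax": 0,"ay": 0,"az": 0,"claw": 0},{"tx": 0,"ty": 0,"tz": 0,"ax": 0,"ay": 0,"az": 0,"claw": 0},{"tx": 0,"ty": 0,"tz": 0,"ax": 0,"ay": 0,"az": 0,"claw": 0},{"tx": 0,"ty": 0,"tz": 0,"ax": 0,"ay": 0,"az": 0,"claw": 0},{"tx": 0,"ty": 0,"tz": 0,"ax": 0,"ay": 0,"az": 0,"claw": 0},{"tx": 0,"ty": 0,"tz": 0,"ax": 0,"ay": 0,"az": 0,"claw": 0}], squeeze=50)

```text
time_s: 14.4
eef_pos: [0.4886, 0.3598, -0.0123]
tcp_rot: [1.015, 2.973, 0.0]
wrist_force: [0.5, -0.7, 0.1]
opening: 0.111
grasp_force: 50.0
```

The clip is gripped: 9.7 mm opening, 50 N. Lift and carry it to the spindle.

Emit:
carry_out(deltas=[{"tx": 0,"ty": 0,"tz": -0.1,"ax": 0,"ay": 0,"az": 0,"claw": 0},{"tx": 0,"ty": 0,"tz": -0.2,"ax": 0,"ay": 0,"az": 0,"claw": 0},{"tx": 0,"ty": 0,"tz": -0.2,"ax": 0,"ay": 0,"az": 0,"claw": 0},{"tx": 0,"ty": 0,"tz": -0.2,"ax": 0,"ay": 0,"az": 0,"claw": 0},{"tx": -0.1,"ty": -0.1,"tz": -0.1,"ax": 0,"ay": 0,"az": 0,"claw": 0},{"tx": -0.15,"ty": -0.16,"tz": 0,"ax": 0,"ay": 0,"az": 0,"claw": 0},{"tx": -0.15,"ty": -0.16,"tz": 0,"ax": 0,"ay": 0,"az": 0,"claw": 0},{"tx": -0.15,"ty": -0.16,"tz": 0,"ax": 0,"ay": 0,"az": 0,"claw": 0}])

```text
time_s: 15.2
eef_pos: [0.5045, 0.1991, 0.1477]
tcp_rot: [1.015, 2.973, 0.001]
wrist_force: [1.3, -0.5, -0.5]
opening: 0.111
grasp_force: 50.0
```

Emit:
carry_out(deltas=[{"tx": -0.15,"ty": -0.16,"tz": 0,"ax": 0,"ay": 0,"az": 0,"claw": 0},{"tx": -0.15,"ty": -0.16,"tz": 0,"ax": 0,"ay": 0,"az": 0,"claw": 0},{"tx": -0.15,"ty": -0.16,"tz": 0,"ax": 0,"ay": 0,"az": 0,"claw": 0},{"tx": -0.15,"ty": -0.16,"tz": 0,"ax": 0,"ay": 0,"az": 0,"claw": 0},{"tx": -0.15,"ty": -0.16,"tz": 0,"ax": 0,"ay": 0,"az": 0,"claw": 0},{"tx": -0.1,"ty": -0.16,"tz": 0,"ax": 0,"ay": 0,"az": 0,"claw": 0},{"tx": 0,"ty": 0,"tz": 0,"ax": 0,"ay": 0,"az": 0,"claw": 0},{"tx": 0,"ty": 0,"tz": 0,"ax": 0,"ay": 0,"az": 0,"claw": 0}])

```text
time_s: 16.0
eef_pos: [0.5214, -0.0559, 0.1476]
tcp_rot: [-1.019, -2.972, -0.001]
wrist_force: [-0.2, 0.7, -0.9]
opening: 0.109
grasp_force: 50.0
```

```bash
python3 - <<'E'
from look import *
s=manip.observe();T=s['eef_pos'];M=R.from_rotvec(s['tcp_rot']).as_matrix()
b,d,m=look("w6",["clip","spindle_axis"])
print("axis in tool",(np.array([.584,-.115,.1165])-T)@M)
v,u=np.nonzero(d>0)
P=np.array([pix2w("wrist",x,y,d[y,x],m) for x,y in zip(u,v)]);np.savez("w6p.npz",P=P,u=u,v=v)
Q=(P-T)@M
t=(abs(Q[:,2]+.0123+.0)<.1)&(Q[:,0]<-.005)&(Q[:,0]>-.06)&(abs(Q[:,1])<.03)
h,e=np.histogram(Q[t,2],np.arange(-.05,.06,.002));print([(round(float(a),3),int(c)) for a,c in zip(e,h) if c>20])
E
```

```text
16.0 [ 0.5214 -0.0559  0.1476] [6.135e-01 7.897e-01 3.000e-04] [-0.24  0.66 -0.94] [ 0.456 -0.005  0.329]
spindle_axis 0.56 [ 0.5819 -0.1152  0.0977] [245. 280.]
axis in tool [-0.08570542 -0.00831678  0.03106598]
[(-0.036, 34), (-0.034, 24)]
```

View pics/w6.png

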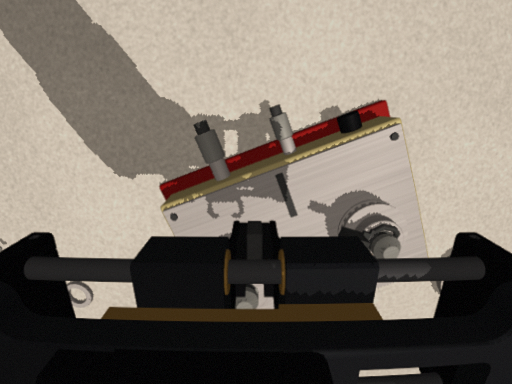

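Wrist view 3: the clip's tab is held at (255,235), the spindle is half hidden at (248,295) and the neighbour is at (385,245). I align in y and descend with the bore about 40 mm out.

```bash
python3 - <<'E'
from look import *
from axis import axis
z=np.load("w3.npz");d=z["d"];m=manip.camera_model("wrist");m["xyz"]=z["xyz"];m["attitude"]=z["att"]
v,u=np.nonzero(d>0)
axis(np.array([pix2w("wrist",x,y,d[y,x],m) for x,y in zip(u,v)]),(.584,-.115))
E
```

```text
0.106 1933 [ 583.8 -115.4] 33.1 0.1094 [ 0.5749 -0.1084]
0.1205 1617 [ 584.  -115.4] 22.3 0.1234 [ 0.5818 -0.1139]
0.133 466 [ 583.7 -114.7] 9.8 0.1357 [ 0.583  -0.1147]
fit (np.int64(5108), np.float64(0.5839999999999984), np.float64(-0.11549999999999999)) 1617 866 1933
```

Emit:
carry_out(deltas=[{"tx": -0.063,"ty": -0.042,"tz": 0,"ax": 0,"ay": 0,"az": 0,"claw": 0},{"tx": 0,"ty": 0,"tz": 0,"ax": 0,"ay": 0,"az": 0,"claw": 0},{"tx": 0,"ty": 0,"tz": 0.05,"ax": 0,"ay": 0,"az": 0,"claw": 0},{"tx": 0,"ty": 0,"tz": 0.05,"ax": 0,"ay": 0,"az": 0,"claw": 0},{"tx": 0,"ty": 0,"tz": 0.05,"ax": 0,"ay": 0,"az": 0,"claw": 0},{"tx": 0,"ty": 0,"tz": 0.05,"ax": 0,"ay": 0,"az": 0,"claw": 0},{"tx": 0,"ty": 0,"tz": 0,"ax": 0,"ay": 0,"az": 0,"claw": 0},{"tx": 0,"ty": 0,"tz": 0,"ax": 0,"ay": 0,"az": 0,"claw": 0}])

```text
time_s: 16.95
eef_pos: [0.5262, -0.0696, 0.1073]
tcp_rot: [-1.015, -2.972, 0.001]
wrist_force: [0.2, -0.1, -0.1]
opening: 0.106
grasp_force: 50.0
```

Emit:
carry_out(deltas=[{"tx": -0.02,"ty": -0.003,"tz": 0,"ax": 0,"ay": 0,"az": 0,"claw": 0},{"tx": -0.02,"ty": 0,"tz": 0,"ax": 0,"ay": 0,"az": 0,"claw": 0},{"tx": -0.02,"ty": 0,"tz": 0,"ax": 0,"ay": 0,"az": 0,"claw": 0},{"tx": -0.01,"ty": 0,"tz": 0,"ax": 0,"ay": 0,"az": 0,"claw": 0},{"tx": 0,"ty": 0,"tz": 0.0025,"ax": 0,"ay": 0,"az": 0,"claw": 0},{"tx": 0,"ty": 0,"tz": 0.0025,"ax": 0,"ay": 0,"az": 0,"claw": 0},{"tx": 0,"ty": 0,"tz": 0.0025,"ax": 0,"ay": 0,"az": 0,"claw": 0},{"tx": 0,"ty": 0,"tz": 0,"ax": 0,"ay": 0,"az": 0,"claw": 0}])

```text
time_s: 17.75
eef_pos: [0.537, -0.0785, 0.106]
tcp_rot: [-1.015, -2.973, 0.0]
wrist_force: [-0.5, 0.3, -1.6]
opening: 0.108
grasp_force: 50.0
```

Emit:
carry_out(deltas=[{"tx": 0,"ty": 0,"tz": 0.00125,"ax": 0,"ay": 0,"az": 0,"claw": 0},{"tx": 0,"ty": 0,"tz": 0.00125,"ax": 0,"ay": 0,"az": 0,"claw": 0},{"tx": 0,"ty": 0,"tz": 0.00125,"ax": 0,"ay": 0,"az": 0,"claw": 0},{"tx": 0,"ty": 0,"tz": 0.00125,"ax": 0,"ay": 0,"az": 0,"claw": 0},{"tx": 0,"ty": 0,"tz": 0,"ax": 0,"ay": 0,"az": 0,"claw": 0},{"tx": 0,"ty": 0,"tz": 0,"ax": 0,"ay": 0,"az": 0,"claw": 0},{"tx": 0,"ty": 0,"tz": 0,"ax": 0,"ay": 0,"az": 0,"claw": 0},{"tx": 0,"ty": 0,"tz": 0,"ax": 0,"ay": 0,"az": 0,"claw": 0}])

```text
time_s: 18.55
eef_pos: [0.5372, -0.0786, 0.1051]
tcp_rot: [1.015, 2.973, -0.0]
wrist_force: [0.4, 0.0, -0.5]
opening: 0.11
grasp_force: 50.0
```

Emit:
carry_out(deltas=[{"tx": 0,"ty": 0,"tz": 0.00125,"ax": 0,"ay": 0,"az": 0,"claw": 0},{"tx": 0,"ty": 0,"tz": 0.00125,"ax": 0,"ay": 0,"az": 0,"claw": 0},{"tx": 0,"ty": 0,"tz": 0.00125,"ax": 0,"ay": 0,"az": 0,"claw": 0},{"tx": 0,"ty": 0,"tz": 0.00125,"ax": 0,"ay": 0,"az": 0,"claw": 0},{"tx": 0,"ty": 0,"tz": 0,"ax": 0,"ay": 0,"az": 0,"claw": 0},{"tx": 0,"ty": 0,"tz": 0,"ax": 0,"ay": 0,"az": 0,"claw": 0},{"tx": 0,"ty": 0,"tz": 0,"ax": 0,"ay": 0,"az": 0,"claw": 0},{"tx": 0,"ty": 0,"tz": 0,"ax": 0,"ay": 0,"az": 0,"claw": 0}])

```text
time_s: 19.35
eef_pos: [0.5372, -0.0786, 0.1041]
tcp_rot: [1.015, 2.973, -0.0]
wrist_force: [0.4, 0.3, -0.0]
opening: 0.106
grasp_force: 50.0
```

Emit:
carry_out(deltas=[{"tx": -0.005,"ty": 0,"tz": 0,"ax": 0,"ay": 0,"az": 0,"claw": 0},{"tx": 0,"ty": 0,"tz": 0.00125,"ax": 0,"ay": 0,"az": 0,"claw": 0},{"tx": 0,"ty": 0,"tz": 0.00125,"ax": 0,"ay": 0,"az": 0,"claw": 0},{"tx": 0,"ty": 0,"tz": 0.00125,"ax": 0,"ay": 0,"az": 0,"claw": 0},{"tx": 0,"ty": 0,"tz": 0.00125,"ax": 0,"ay": 0,"az": 0,"claw": 0},{"tx": 0,"ty": 0,"tz": 0,"ax": 0,"ay": 0,"az": 0,"claw": 0},{"tx": 0,"ty": 0,"tz": 0,"ax": 0,"ay": 0,"az": 0,"claw": 0},{"tx": 0,"ty": 0,"tz": 0,"ax": 0,"ay": 0,"az": 0,"claw": 0}])

```text
time_s: 20.15
eef_pos: [0.538, -0.0793, 0.1032]
tcp_rot: [1.015, 2.973, 0.0]
wrist_force: [-0.8, 1.1, 2.4]
opening: 0.11
grasp_force: 50.0
```

Emit:
carry_out(deltas=[{"tx": 0,"ty": 0,"tz": 0.0015,"ax": 0,"ay": 0,"az": 0,"claw": 0},{"tx": 0,"ty": 0,"tz": 0,"ax": 0,"ay": 0,"az": 0,"claw": 0},{"tx": 0,"ty": 0,"tz": 0,"ax": 0,"ay": 0,"az": 0,"claw": 0},{"tx": 0,"ty": 0,"tz": 0,"ax": 0,"ay": 0,"az": 0,"claw": 0},{"tx": 0,"ty": 0,"tz": 0,"ax": 0,"ay": 0,"az": 0,"claw": 0},{"tx": 0,"ty": 0,"tz": 0,"ax": 0,"ay": 0,"az": 0,"claw": 0},{"tx": 0,"ty": 0,"tz": 0,"ax": 0,"ay": 0,"az": 0,"claw": 0},{"tx": 0,"ty": 0,"tz": 0,"ax": 0,"ay": 0,"az": 0,"claw": 0}])

```text
time_s: 20.95
eef_pos: [0.538, -0.0793, 0.1029]
tcp_rot: [1.015, 2.973, 0.0]
wrist_force: [-1.9, 0.9, 4.4]
opening: 0.106
grasp_force: 50.0
```

Contact with the hub face felt at 4 N, clip height about 0.1155. I raise 1 mm to mid-groove and move in.

Emit:
carry_out(deltas=[{"tx": 0,"ty": 0,"tz": -0.005,"ax": 0,"ay": 0,"az": 0,"claw": 0},{"tx": 0,"ty": 0,"tz": 0,"ax": 0,"ay": 0,"az": 0,"claw": 0},{"tx": -0.01,"ty": 0,"tz": 0,"ax": 0,"ay": 0,"az": 0,"claw": 0},{"tx": -0.01,"ty": 0,"tz": 0,"ax": 0,"ay": 0,"az": 0,"claw": 0},{"tx": -0.01,"ty": 0,"tz": 0,"ax": 0,"ay": 0,"az": 0,"claw": 0},{"tx": -0.01,"ty": 0,"tz": 0,"ax": 0,"ay": 0,"az": 0,"claw": 0},{"tx": 0,"ty": 0,"tz": 0,"ax": 0,"ay": 0,"az": 0,"claw": 0},{"tx": 0,"ty": 0,"tz": 0,"ax": 0,"ay": 0,"az": 0,"claw": 0}])

```text
time_s: 21.75
eef_pos: [0.5443, -0.0842, 0.1037]
tcp_rot: [-1.016, -2.973, 0.0]
wrist_force: [-0.5, 0.2, -0.2]
opening: 0.111
grasp_force: 50.0
```

Emit:
carry_out(deltas=[{"tx": -0.005,"ty": 0,"tz": 0,"ax": 0,"ay": 0,"az": 0,"claw": 0},{"tx": -0.005,"ty": 0,"tz": 0,"ax": 0,"ay": 0,"az": 0,"claw": 0},{"tx": -0.005,"ty": 0,"tz": 0,"ax": 0,"ay": 0,"az": 0,"claw": 0},{"tx": 0,"ty": 0,"tz": 0,"ax": 0,"ay": 0,"az": 0,"claw": 0},{"tx": 0,"ty": 0,"tz": 0,"ax": 0,"ay": 0,"az": 0,"claw": 0},{"tx": 0,"ty": 0,"tz": 0,"ax": 0,"ay": 0,"az": 0,"claw": 0},{"tx": 0,"ty": 0,"tz": 0,"ax": 0,"ay": 0,"az": 0,"claw": 0},{"tx": 0,"ty": 0,"tz": 0,"ax": 0,"ay": 0,"az": 0,"claw": 0}])

```text
time_s: 22.55
eef_pos: [0.5455, -0.0852, 0.1035]
tcp_rot: [-1.014, -2.97, -0.0]
wrist_force: [-7.3, 3.4, 3.6]
opening: 0.112
grasp_force: 50.0
```

Emit:
carry_out(deltas=[{"tx": -0.005,"ty": 0,"tz": 0,"ax": 0,"ay": 0,"az": 0,"claw": 0},{"tx": 0,"ty": 0,"tz": 0,"ax": 0,"ay": 0,"az": 0,"claw": 0},{"tx": 0,"ty": 0,"tz": 0,"ax": 0,"ay": 0,"az": 0,"claw": 0},{"tx": -0.003,"ty": 0,"tz": 0,"ax": 0,"ay": 0,"az": 0,"claw": 0},{"tx": 0,"ty": 0,"tz": 0,"ax": 0,"ay": 0,"az": 0,"claw": 0},{"tx": 0,"ty": 0,"tz": 0,"ax": 0,"ay": 0,"az": 0,"claw": 0},{"tx": 0,"ty": 0,"tz": 0,"ax": 0,"ay": 0,"az": 0,"claw": 0},{"tx": 0,"ty": 0,"tz": 0,"ax": 0,"ay": 0,"az": 0,"claw": 0}])

```text
time_s: 23.35
eef_pos: [0.5464, -0.0857, 0.1035]
tcp_rot: [-1.013, -2.97, -0.001]
wrist_force: [-7.7, 5.5, 4.7]
opening: 0.106
grasp_force: 50.0
```

Emit:
carry_out(deltas=[{"tx": -0.005,"ty": 0,"tz": 0,"ax": 0,"ay": 0,"az": 0,"claw": 0},{"tx": 0,"ty": 0,"tz": 0,"ax": 0,"ay": 0,"az": 0,"claw": 0},{"tx": -0.005,"ty": 0,"tz": 0,"ax": 0,"ay": 0,"az": 0,"claw": 0},{"tx": 0,"ty": 0,"tz": 0,"ax": 0,"ay": 0,"az": 0,"claw": 0},{"tx": 0,"ty": 0,"tz": 0,"ax": 0,"ay": 0,"az": 0,"claw": 0},{"tx": 0,"ty": 0,"tz": 0,"ax": 0,"ay": 0,"az": 0,"claw": 0},{"tx": 0,"ty": 0,"tz": 0,"ax": 0,"ay": 0,"az": 0,"claw": 0},{"tx": 0,"ty": 0,"tz": 0,"ax": 0,"ay": 0,"az": 0,"claw": 0}])

```text
time_s: 24.15
eef_pos: [0.5483, -0.0873, 0.1035]
tcp_rot: [-1.014, -2.97, -0.001]
wrist_force: [-6.0, 2.9, 3.1]
opening: 0.107
grasp_force: 50.0
```

Emit:
carry_out(deltas=[{"tx": -0.005,"ty": 0,"tz": 0,"ax": 0,"ay": 0,"az": 0,"claw": 0},{"tx": 0,"ty": 0,"tz": 0,"ax": 0,"ay": 0,"az": 0,"claw": 0},{"tx": -0.005,"ty": 0,"tz": 0,"ax": 0,"ay": 0,"az": 0,"claw": 0},{"tx": 0,"ty": 0,"tz": 0,"ax": 0,"ay": 0,"az": 0,"claw": 0},{"tx": -0.005,"ty": 0,"tz": 0,"ax": 0,"ay": 0,"az": 0,"claw": 0},{"tx": 0,"ty": 0,"tz": 0,"ax": 0,"ay": 0,"az": 0,"claw": 0},{"tx": 0,"ty": 0,"tz": 0,"ax": 0,"ay": 0,"az": 0,"claw": 0},{"tx": 0,"ty": 0,"tz": 0,"ax": 0,"ay": 0,"az": 0,"claw": 0}])

```text
time_s: 24.95
eef_pos: [0.5526, -0.0908, 0.104]
tcp_rot: [1.016, 2.971, -0.001]
wrist_force: [4.1, -3.0, -4.4]
opening: 0.111
grasp_force: 50.0
```

Emit:
carry_out(deltas=[{"tx": -0.005,"ty": 0,"tz": 0,"ax": 0,"ay": 0,"az": 0,"claw": 0},{"tx": 0,"ty": 0,"tz": 0,"ax": 0,"ay": 0,"az": 0,"claw": 0},{"tx": -0.005,"ty": 0,"tz": 0,"ax": 0,"ay": 0,"az": 0,"claw": 0},{"tx": 0,"ty": 0,"tz": 0,"ax": 0,"ay": 0,"az": 0,"claw": 0},{"tx": 0,"ty": 0,"tz": 0,"ax": 0,"ay": 0,"az": 0,"claw": 0},{"tx": 0,"ty": 0,"tz": 0,"ax": 0,"ay": 0,"az": 0,"claw": 0},{"tx": 0,"ty": 0,"tz": 0,"ax": 0,"ay": 0,"az": 0,"claw": 0},{"tx": 0,"ty": 0,"tz": 0,"ax": 0,"ay": 0,"az": 0,"claw": 0}])

```text
time_s: 25.75
eef_pos: [0.554, -0.0917, 0.104]
tcp_rot: [1.015, 2.972, -0.0]
wrist_force: [1.3, -2.9, -2.2]
opening: 0.113
grasp_force: 50.0
```

It snapped past the middle and now pulls forward. I follow it in.

Emit:
carry_out(deltas=[{"tx": -0.005,"ty": 0,"tz": 0,"ax": 0,"ay": 0,"az": 0,"claw": 0},{"tx": 0,"ty": 0,"tz": 0,"ax": 0,"ay": 0,"az": 0,"claw": 0},{"tx": -0.005,"ty": 0,"tz": 0,"ax": 0,"ay": 0,"az": 0,"claw": 0},{"tx": 0,"ty": 0,"tz": 0,"ax": 0,"ay": 0,"az": 0,"claw": 0},{"tx": -0.005,"ty": 0,"tz": 0,"ax": 0,"ay": 0,"az": 0,"claw": 0},{"tx": 0,"ty": 0,"tz": 0,"ax": 0,"ay": 0,"az": 0,"claw": 0},{"tx": 0,"ty": 0,"tz": 0,"ax": 0,"ay": 0,"az": 0,"claw": 0},{"tx": 0,"ty": 0,"tz": 0,"ax": 0,"ay": 0,"az": 0,"claw": 0}])

```text
time_s: 26.55
eef_pos: [0.5566, -0.0937, 0.104]
tcp_rot: [1.015, 2.971, -0.001]
wrist_force: [4.9, -5.5, -2.2]
opening: 0.106
grasp_force: 50.0
```

Emit:
carry_out(deltas=[{"tx": -0.005,"ty": 0,"tz": 0,"ax": 0,"ay": 0,"az": 0,"claw": 0},{"tx": 0,"ty": 0,"tz": 0,"ax": 0,"ay": 0,"az": 0,"claw": 0},{"tx": 0,"ty": 0,"tz": 0,"ax": 0,"ay": 0,"az": 0,"claw": 0},{"tx": 0,"ty": 0,"tz": 0,"ax": 0,"ay": 0,"az": 0,"claw": 0},{"tx": 0,"ty": 0,"tz": 0,"ax": 0,"ay": 0,"az": 0,"claw": 0},{"tx": 0,"ty": 0,"tz": 0,"ax": 0,"ay": 0,"az": 0,"claw": 0},{"tx": 0,"ty": 0,"tz": 0,"ax": 0,"ay": 0,"az": 0,"claw": 0},{"tx": 0,"ty": 0,"tz": 0,"ax": 0,"ay": 0,"az": 0,"claw": 0}])

```text
time_s: 27.35
eef_pos: [0.557, -0.0942, 0.1039]
tcp_rot: [1.015, 2.972, -0.001]
wrist_force: [2.9, -4.7, -2.1]
opening: 0.107
grasp_force: 50.0
```

Emit:
carry_out(deltas=[{"tx": -0.005,"ty": 0,"tz": 0,"ax": 0,"ay": 0,"az": 0,"claw": 0},{"tx": 0,"ty": 0,"tz": 0,"ax": 0,"ay": 0,"az": 0,"claw": 0},{"tx": 0,"ty": 0,"tz": 0,"ax": 0,"ay": 0,"az": 0,"claw": 0},{"tx": -0.0025,"ty": 0,"tz": 0,"ax": 0,"ay": 0,"az": 0,"claw": 0},{"tx": 0,"ty": 0,"tz": 0,"ax": 0,"ay": 0,"az": 0,"claw": 0},{"tx": 0,"ty": 0,"tz": 0,"ax": 0,"ay": 0,"az": 0,"claw": 0},{"tx": 0,"ty": 0,"tz": 0,"ax": 0,"ay": 0,"az": 0,"claw": 0},{"tx": 0,"ty": 0,"tz": 0,"ax": 0,"ay": 0,"az": 0,"claw": 0}])

```text
time_s: 28.15
eef_pos: [0.5575, -0.0945, 0.1037]
tcp_rot: [-1.015, -2.972, 0.0]
wrist_force: [-0.5, -2.6, 0.3]
opening: 0.11
grasp_force: 50.0
```

Emit:
carry_out(deltas=[{"tx": -0.004,"ty": 0,"tz": 0,"ax": 0,"ay": 0,"az": 0,"claw": 0},{"tx": 0,"ty": 0,"tz": 0,"ax": 0,"ay": 0,"az": 0,"claw": 0},{"tx": 0,"ty": 0,"tz": 0,"ax": 0,"ay": 0,"az": 0,"claw": 0},{"tx": -0.002,"ty": 0,"tz": 0,"ax": 0,"ay": 0,"az": 0,"claw": 0},{"tx": 0,"ty": 0,"tz": 0,"ax": 0,"ay": 0,"az": 0,"claw": 0},{"tx": 0,"ty": 0,"tz": 0,"ax": 0,"ay": 0,"az": 0,"claw": 0},{"tx": 0,"ty": 0,"tz": 0,"ax": 0,"ay": 0,"az": 0,"claw": 0},{"tx": 0,"ty": 0,"tz": 0,"ax": 0,"ay": 0,"az": 0,"claw": 0}])

```text
time_s: 28.95
eef_pos: [0.5577, -0.0945, 0.1035]
tcp_rot: [-1.014, -2.971, -0.001]
wrist_force: [-6.8, 1.9, 4.0]
opening: 0.112
grasp_force: 50.0
```

It resists now, so it is home. Open, lift clear and look.

Emit:
carry_out(deltas=[{"tx": 0.003,"ty": 0,"tz": 0,"ax": 0,"ay": 0,"az": 0,"claw": 0},{"tx": 0,"ty": 0,"tz": 0,"ax": 0,"ay": 0,"az": 0,"claw": 40},{"tx": 0,"ty": 0,"tz": 0,"ax": 0,"ay": 0,"az": 0,"claw": 40},{"tx": 0,"ty": 0,"tz": 0,"ax": 0,"ay": 0,"az": 0,"claw": 40},{"tx": 0,"ty": 0,"tz": 0,"ax": 0,"ay": 0,"az": 0,"claw": 40},{"tx": 0,"ty": 0,"tz": 0,"ax": 0,"ay": 0,"az": 0,"claw": 40},{"tx": 0,"ty": 0,"tz": -0.05,"ax": 0,"ay": 0,"az": 0,"claw": 40},{"tx": 0,"ty": 0,"tz": -0.15,"ax": 0,"ay": 0,"az": 0,"claw": 40}])

```text
time_s: 29.75
eef_pos: [0.5566, -0.0947, 0.1426]
tcp_rot: [-1.014, -2.969, 0.003]
wrist_force: [-0.3, 0.4, -1.1]
opening: 0.461
grasp_force: 0.0
```

Emit:
carry_out(deltas=[{"tx": 0,"ty": 0,"tz": -0.15,"ax": 0,"ay": 0,"az": 0,"claw": 40},{"tx": 0.15,"ty": 0,"tz": -0.05,"ax": 0,"ay": 0,"az": 0,"claw": 40},{"tx": 0.15,"ty": 0,"tz": 0,"ax": 0,"ay": 0,"az": 0,"claw": 40},{"tx": 0,"ty": 0,"tz": 0,"ax": 0,"ay": 0,"az": 0,"claw": 40},{"tx": 0,"ty": 0,"tz": 0,"ax": 0,"ay": 0,"az": 0,"claw": 40},{"tx": 0,"ty": 0,"tz": 0,"ax": 0,"ay": 0,"az": 0,"claw": 40},{"tx": 0,"ty": 0,"tz": 0,"ax": 0,"ay": 0,"az": 0,"claw": 40},{"tx": 0,"ty": 0,"tz": 0,"ax": 0,"ay": 0,"az": 0,"claw": 40}])

```text
time_s: 30.55
eef_pos: [0.5111, -0.0589, 0.1837]
tcp_rot: [-1.017, -2.972, 0.001]
wrist_force: [-0.5, -0.3, -0.5]
opening: 0.459
grasp_force: 0.0
```

```bash
python3 - <<'E'
from look import *
b,d,m=look("w7",["clip","spindle_axis"])
v,u=np.nonzero(d>0)
P=np.array([pix2w("wrist",x,y,d[y,x],m) for x,y in zip(u,v)])
A=np.array([.584,-.1153]);X=np.array([-.79,.6131]);Y=np.array([.6131,.79])
q=P[:,:2]-A;r=np.hypot(*q.T);S=(r<.05)&(P[:,2]<.15)
h,e=np.histogram(P[S,2],np.arange(.09,.15,.001));print([(round(float(a),3),int(c)) for a,c in zip(e,h) if c>15])
t=S&(P[:,2]>.131)&(r>.016);print("tab",t.sum(),(q[t]@X).min(),(q[t]@X).max(),(q[t]@Y).min(),(q[t]@Y).max(),np.percentile(P[t,2],[10,50,90]))
x,y=map(int,w2pix(m,[.584,-.115,.12]));y=min(y,300)
cv2.imwrite("pics/w7c.png",cv2.resize(b[y-80:y+60,x-90:x+170],None,fx=3,fy=3,interpolation=2))
E
```

```text
30.55 [ 0.5111 -0.0589  0.1837] [ 0.6125  0.7905 -0.0008] [-0.51 -0.34 -0.52] [ 0.446 -0.008  0.365]
spindle_axis 0.66 [ 0.5841 -0.11    0.0981] [258. 264.]
[(0.09, 79), (0.1, 77), (0.101, 254), (0.102, 127), (0.115, 19), (0.12, 16), (0.134, 18), (0.135, 78), (0.136, 86), (0.137, 44)]
tab 104 0.035103523145508166 0.044212323460946765 -0.004188281868606957 0.0055098606065465475 [0.1350372  0.13691161 0.13786936]
```

View pics/w7c.png

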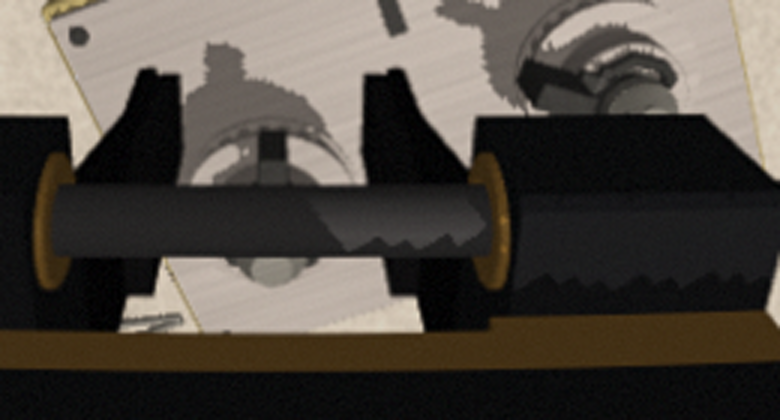

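The crop shows the clip on the spindle with its tab at (272,160) toward the camera, and the gripper bar hides the rest. I shift for a free view to verify the seating.

Emit:
carry_out(deltas=[{"tx": 0,"ty": 0,"tz": -0.15,"ax": 0,"ay": 0,"az": 0,"claw": 70},{"tx": -0.15,"ty": 0,"tz": 0,"ax": 0,"ay": 0,"az": 0,"claw": 70},{"tx": -0.15,"ty": 0,"tz": 0,"ax": 0,"ay": 0,"az": 0,"claw": 70},{"tx": 0,"ty": 0,"tz": 0,"ax": 0,"ay": 0,"az": 0,"claw": 70},{"tx": 0,"ty": 0,"tz": 0,"ax": 0,"ay": 0,"az": 0,"claw": 70},{"tx": 0,"ty": 0,"tz": 0,"ax": 0,"ay": 0,"az": 0,"claw": 70},{"tx": 0,"ty": 0,"tz": 0,"ax": 0,"ay": 0,"az": 0,"claw": 70},{"tx": 0,"ty": 0,"tz": 0,"ax": 0,"ay": 0,"az": 0,"claw": 70}])

```text
time_s: 31.5
eef_pos: [0.558, -0.0944, 0.214]
tcp_rot: [1.014, 2.973, 0.001]
wrist_force: [0.4, -0.0, 0.4]
opening: 0.805
grasp_force: 0.0
```

```bash
python3 - <<'E'
from look import *
b,d,m=look("w8",["clip"])
v,u=np.nonzero(d>0)
P=np.array([pix2w("wrist",x,y,d[y,x],m) for x,y in zip(u,v)])
A=np.array([.584,-.1153]);X=np.array([-.79,.6131]);Y=np.array([.6131,.79])
q=P[:,:2]-A;r=np.hypot(*q.T);S=(r<.05)&(P[:,2]<.15)
a=q@X;c=q@Y
f=S&(P[:,2]>.098)&(P[:,2]<.104)&(r<.037);print("flange",cv2.minEnclosingCircle(P[f,:2].astype(np.float32)*1e3),np.median(P[f,2]))
hd=S&(P[:,2]>.133)&(r<.013);print("head",cv2.minEnclosingCircle(P[hd,:2].astype(np.float32)*1e3))
t=S&(P[:,2]>.133)&(r>.018);print("tab",t.sum(),a[t].min(),a[t].max(),c[t].min(),c[t].max(),cv2.minAreaRect(np.c_[a[t],c[t]].astype(np.float32)*1e3))
j=S&(P[:,2]>.1185)&(P[:,2]<.1225)&(r>.0115)&(r<.025);print("clip top",j.sum(),np.median(P[j,2]),a[j].min(),a[j].max(),c[j].min(),c[j].max())
L=np.c_[P[j,0],P[j,1],np.ones(j.sum())];k=np.linalg.lstsq(L,P[j,2],rcond=None)[0];print("tilt",k)
x,y=map(int,w2pix(m,[.584,-.115,.12]));y=min(y,300)
cv2.imwrite("pics/w8c.png",cv2.resize(b[y-80:y+60,x-90:x+170],None,fx=3,fy=3,interpolation=2))
E
```

```text
31.5 [ 0.558  -0.0944  0.214 ] [6.111e-01 7.915e-01 6.000e-04] [ 0.39 -0.04  0.42] [ 0.493 -0.044  0.395]
clip 0.95 [ 0.5843 -0.1137  0.1159] [255. 215.]
flange ((584.1926879882812, -115.30300903320312), 33.322410583496094) 0.1019785604608929
head ((583.958251953125, -114.61184692382812), 9.638578414916992)
tab 183 0.022796272339387528 0.04331201429342341 -0.004586983390948265 0.005471260937742518 ((33.10540008544922, 0.3845100402832031), (20.321569442749023, 9.442760467529297), 3.43912935256958)
clip top 325 0.12062357145487523 -0.010496054765507253 0.022783781684424544 -0.018268362992394004 0.01945261576373879
tilt [ 0.00126982 -0.00104498  0.11973286]
```

View pics/w8c.png

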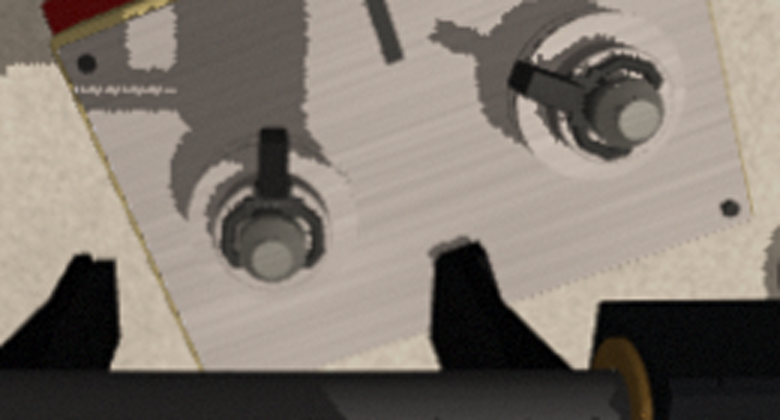

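The crop shows the clip home around the spindle at (270,235), just as on the neighbour at (620,110). By measurement the tab centre is 33.1 mm from the axis (nominal 33), the clip is level, its underside is at 0.1156, and the pulley is down. Handing in.

```bash
python3 -c "
from bench import manip
print(manip.sign_off())"
```

```text
the job is handed in; nothing more can be done
None
```

The pulley is pressed fully down, the large clip is snapped home in the spindle groove and released, and the job is handed in; `sign_off()` gave back no verdict.

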